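# Put the drinks things away

### The job

Put away the things left on the middle of the desk: stand both loose soju glasses upright on the wooden tray beside the glass already there, without shifting that one, and set them down gently, neither dropping nor tipping them. Stand the slim drink can on the narrow roller lane and the wide, low tin on the wide roller lane, each on its base and ending up rolled fully down against the lane's front stop, and lay the teaspoon flat in the white cutlery tray.

Things in the scene. Friction and masses are not known exactly. Their poses are not given: they have to be found in the camera images.
- glass_a_mid (a point): centre (31 mm up) of a loose soju glass, clear glass, open at the top, 62 mm tall, 38 mm across the foot, 49 mm across the rim (about 44 mm half-way up), 100 g; stands upright on the desk at the start; z points to the rim
- glass_b_mid (a point): centre (31 mm up) of the second loose soju glass, the same as the first
- glass_c_mid (a point): centre (31 mm up) of the soju glass that already stands on the wooden tray, the same shape; it is to stay where it is
- can_mid (a point): centre (47.5 mm up) of the slim closed aluminium drink can, 50 mm diameter, 95 mm tall, about 150 g; stands upright on the desk at the start; z points up its axis
- tin_mid (a point): centre (25 mm up) of the wide, low closed food tin with a paper band, 68 mm diameter, 50 mm tall, about 180 g; stands on its base on the desk at the start; z points up its axis
- spoon_mid (a point): middle of the stainless teaspoon, 6 mm above what it lies on; 140 mm long along its x (bowl at +x, 35 mm across), lying flat; within 24 mm of this point the handle is 10 mm wide (along y) and its metal lies from 6 to 12 mm above what it rests on; 35 g
- glass_tray: dark wooden serving tray, fixed; origin at the centre of its underside, x along its length; 230 x 110 mm outside, 218 x 98 mm inside, floor 6 mm up, rim 14 mm up. One soju glass already stands near its -x end (45 to 80 mm from the centre), with room for the two others in a row towards +x
- rack_narrow: narrow white gravity roller lane, fixed; 10 free, damped cross rollers slope down at 0.12 rad to the stop plate at its -x end. Origin on the desk under its centre; 66 mm clear between side rails (along y), x from -110 to 110 mm. Roller tops: 46 mm up at x = 0, +0.12 mm per mm of x, last roller at x = 97 mm; rails 18, stop 34 mm above them. The can at the stop: centre x -85, z 84 mm
- rack_wide: wide white gravity roller lane, fixed; built like the narrow one (same axes, length, slope, heights, rollers, stop) but 84 mm clear between the side rails. A thing stood on the upper (+x) part of a lane rolls gently to the stop by itself within 2 s and leans with the slope. The tin at the stop: centre x -73, z 62 mm
- cutlery_tray: white plastic open cutlery tray, fixed; origin at the centre of its underside, x along its length; 196 x 110 mm outside, 188 x 102 mm inside, floor 4 mm up, rim 22 mm up; a pair of steel chopsticks is fixed along its +y wall (y from 35 to 48.5 mm, 9 mm up), leaving the rest of the floor empty
There are look-alikes about, which are no part of the job. Of the things that look like the part that bears spoon_mid, the larger one is meant.

How it is judged (in metres and radians):
At the end, for the whole second after the job is handed in: Both loose glasses upright (0.1 rad) on the wooden tray's floor; the third within 12 mm of its start, upright; can in the narrow, tin in the wide lane, on the rollers within 9 mm of its place at the stop; spoon flat (0.2 rad) on the cutlery tray's floor, within 60 mm of its centre; all at rest (x of glass_a_mid in the frame of glass_tray between -0.095 and 0.095 m and y of glass_a_mid in the frame of glass_tray between -0.037 and 0.037 m and z of glass_a_mid in the frame of glass_tray between 0.032 and 0.042 m and angle between each of glass_a_mid, glass_b_mid, glass_c_mid's own z axis and vertical below 0.1 rad and x of glass_b_mid in the frame of glass_tray between -0.095 and 0.095 m and y of glass_b_mid in the frame of glass_tray between -0.037 and 0.037 m and z of glass_b_mid in the frame of glass_tray between 0.032 and 0.042 m and distance of glass_c_mid from where it was at the start of the episode below 0.012 m and x of can_mid in the frame of rack_narrow between -0.094 and -0.076 m and y of can_mid in the frame of rack_narrow between -0.012 and 0.012 m and z of can_mid in the frame of rack_narrow between 0.0777 and 0.0897 m and x of tin_mid in the frame of rack_wide between -0.082 and -0.064 m and y of tin_mid in the frame of rack_wide between -0.012 and 0.012 m and z of tin_mid in the frame of rack_wide between 0.0564 and 0.0684 m and angle between each of can_mid, tin_mid, spoon_mid's own z axis and vertical below 0.2 rad and x of spoon_mid in the frame of cutlery_tray between -0.06 and 0.06 m and y of spoon_mid in the frame of cutlery_tray between -0.046 and 0.046 m and z of spoon_mid in the frame of cutlery_tray between 0.004 and 0.018 m and linear speed of each of glass_a, glass_b, can, tin, spoon below 0.02 m/s and angular speed of each of glass_a, glass_b, can, tin, spoon below 0.3 rad/s); the robot touches nothing.
It fails at once if a soju glass is tipped over (beyond 0.6 rad) (angle between any of glass_a_mid, glass_b_mid, glass_c_mid's own z axis and vertical above 0.6 rad).
It fails at once if a loose soju glass is dropped: it falls free of the fingers faster than 0.6 m/s (about 18 mm) ((linear speed of glass_a above 0.6 m/s and contact force between the fingers and glass_a below 0.05 N) or (linear speed of glass_b above 0.6 m/s and contact force between the fingers and glass_b below 0.05 N)).
It also fails if it takes over 136 s, if anything falls off the work surface, if the arm or the gripper's body presses on something with over 40 N, if the wrist force passes 120 N, or if a joint passes its speed limit or range.

### The arm

A 6-joint arm with a two-finger parallel gripper is mounted at the origin on the work surface. World frame = base frame: x ahead of the robot, y to its left, z up, the work surface at z = 0. Lengths are in mm, angles in rad, forces in N, time in s.
With the tool pointing down it reaches from about 150 to 775 mm from the base axis. Payload 6.1 kg.
Tool frame: the origin (TCP) lies on the mounting face of the last link; the fingertips stand 173 mm ahead of it and the grasp point (between the pads) lies 155 mm ahead of it; z points along the fingers, y is the line along which they close (so a half turn about z gives the same grasp; the last joint's range is limited). The gripper opens to 85 mm and grips with 20 to 120 N. Pads are 22 mm wide; open, the fingers measure 114 mm over their backs; the gripper's body (76 mm by 85 mm) begins 54 mm behind the grasp point. The pads swing forward as they close: fully open they stand 13 mm farther back than shut.
Start: joints at [1.141, 0.126, -0.04, 1.405, 0, 1.571], TCP at [218.754, 477.238, 404.695] pointing down, gripper open.
Joint ranges: [-2.72, 2.72], [-0.95, 1.95], [-1.27, 1.35], [-1.78, 2.02], [-1.46, 1.47], [-3.14, 3.14]. Speed limits (rad/s): [2.39, 2.39, 3.01, 3.14, 3.14, 3.14].

### API

Orientations are given as a unit quaternion [w, x, y, z].
In Python, from bench import ctrl gives the robot as it stands.
- The arm moves only by the shell command python3 -m inch 'ROWS' [FORCE]. ROWS is JSON, a list of rows, each a list of 3 entries, a list of its own where there are three numbers: the shift along the tool's x, y, z in cm, then the turn about the tool's z in rad, then the closure, from 0 (fully open) to 1 (shut). In form: [[[x, y, z], turn, jaw], ...]. A call has 1 to 8 rows; each row shifts and turns the commanded pose from where the row before left it, along the tool's axes as they then stand; what a row does not reach is not made up. A row lasts 1/8 s, in which the tool goes at most 62.5 mm and 10.7 degrees, less where a joint would pass 70% of its speed; a pose out of reach is approached as far as the arm can. A call is refused whole if a number of a shift passes 6.25 or a number of a turn 0.188, either way. A call with a gripper value outside its range is refused whole. The fingers move at their own pace and stop on an object; FORCE is the grip in N (left out, the last holds). Time passes only in rows, so rows that do not move let the fingers close. It gives the time, the measured TCP pose, the force, the opening and the grip force at its end, in the units of the state.
- ctrl.observe(): the state, without advancing time (a new reading comes with each control period).
- ctrl.capture(name): name is "scene" or "top"; returns the picture (420x560x3 uint8, red, green, blue); there is no depth.
- ctrl.calibration(name): a dict with "fx", "fy", "cx", "cy" (pixels), "k1" (the pictures are not rectified: a ray, as slopes to the right and down, at radius r is drawn at 1 + k1 r^2 times it, then the intrinsics apply), "origin" and "rotation" of the camera in the world. Camera axes: x right, y down, z forward; pixel columns grow to the right and rows downward; lengths in mm; the calibration is good to about 2 mm. A picture is of the moment at which its call begins. calibration takes no time and is no camera call.
- ctrl.job_done(): hands the job in; it is judged then, once.
The state is a dict: "time_s": time; "qpos": joint angles; "qd": joint speeds; "joint_torque": joint torques, N m; "tool_pos": TCP position; "ee_rot": TCP orientation; "ft_force": force on the tool from outside, world axes, zero at the start; "wrist_torque": the same for the moment, N m; "gripper_width": finger opening in mm; "finger_force": force on a finger pad.
Only numpy, scipy, OpenCV 4.12 (cv2) and the standard library are available. Lean on these libraries where they do the work, as an engineer would, in place of code of your own. Each camera call takes 0.05 s, during which the arm holds its last target. There are 200 camera calls.

## Working session

There is one attempt and no reset: what is moved stays moved. The work goes in short steps, Python scripts to look and compute and a shell command to move; the robot and the scene stay as the last step left them, time stands still between calls to the robot, and variables do not carry over. Pictures are saved under pics/ and viewed, at most 14 in all, crops included, and the job is handed in when it is done.

```bash
ls; mkdir -p pics; python3 - <<'E'
from bench import ctrl
import cv2
for n in("scene","top"):
    im=ctrl.capture(n); cv2.imwrite(f"pics/{n}0.png",cv2.resize(im[:,:,::-1],(800,600),interpolation=cv2.INTER_CUBIC))
    print(ctrl.calibration(n))
s=ctrl.observe(); print(s)
E
```

```text
pics
{'fx': 495.20392234746976, 'fy': 495.20392234746976, 'cx': 278.14004261074535, 'cy': 220.324800614127, 'k1': -0.16597473989317701, 'origin': array([1305.20082757,  338.31426178, 1277.07968987]), 'rotation': array([-0.15895078,  0.51921162,  0.80172242, -0.24979011])}
{'fx': 467.8999811405249, 'fy': 467.8999811405249, 'cx': 268.7434639949042, 'cy': 210.73280705368438, 'k1': -0.07216788809414255, 'origin': array([ 318.43780477,    5.18280595, 1132.51999428]), 'rotation': array([ 0.07594894, -0.6919591 ,  0.71315481, -0.08267147])}
{'time_s': 0.1, 'qpos': array([ 1.14098582e+00,  1.26301577e-01, -4.05392980e-02,  1.40543714e+00,
        2.53733010e-05,  1.57082462e+00]), 'qd': array([ 0.00189778, -0.00127319,  0.00304236, -0.00048469, -0.00071292,
        0.00031233]), 'joint_torque': array([ 1.40370554e-03, -4.36901736e+01,  3.53604591e+01,  1.36034281e-02,
       -1.00083280e-04, -5.32517689e-06]), 'tool_pos': array([218.70378742, 477.11857939, 404.00089402]), 'ee_rot': array([-1.70373090e-04,  2.13268634e-01,  9.76993317e-01, -7.21098500e-04]), 'ft_force': array([-0.38831929, -0.11980687, -1.00136367]), 'wrist_torque': array([0.02447873, 0.03710904, 0.00823289]), 'finger_force': 0.0, 'gripper_width': 85.10977516406365}
```

View pics/scene0.png

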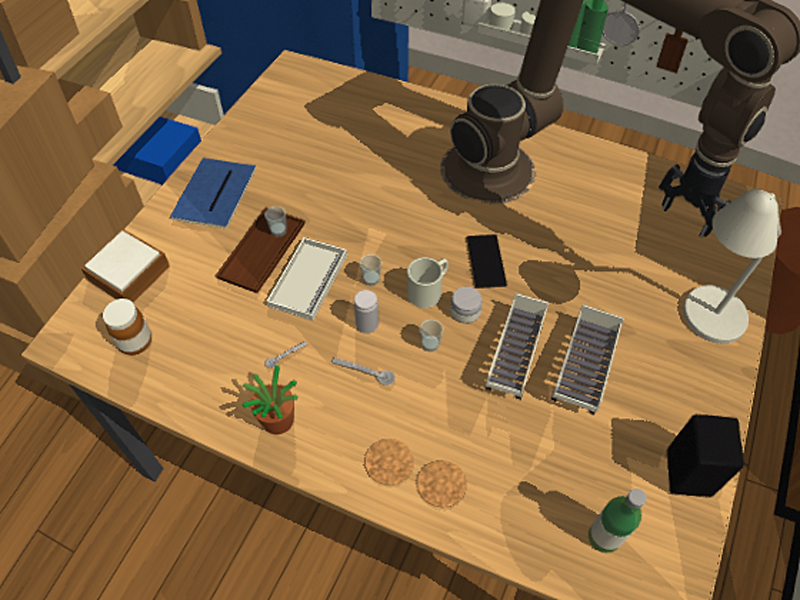

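View pics/top0.png

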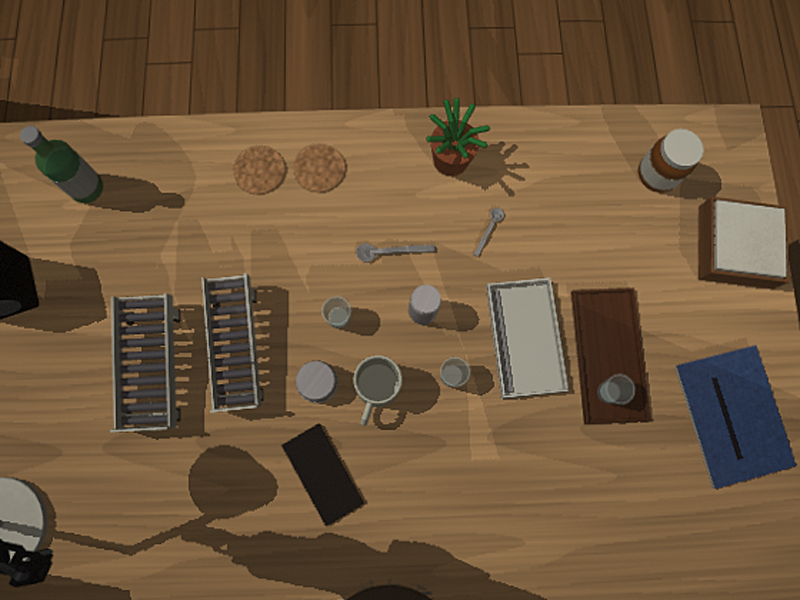

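The scene view shows the job items in mid-desk. In the top view (800 px scale) they are:
- **Glasses:** loose ones at (337,313) and (455,373), tray glass at (617,390).
- **Can and tin:** can (425,304), tin (316,381).
- **Spoons:** the large one (365–436,250) is meant. The small one (490,230) is a look-alike.
- **Lanes:** narrow (231,342), wide (142,362).
- **Other things it could be confused with:** mug (377,380), jar (670,160), bottle (65,165).

Next I'll check these in close crops.

```bash
cat > h.py <<'E'
import numpy as np, cv2
from bench import ctrl
from scipy.spatial.transform import Rotation as R
def rot(q): return R.from_quat(np.roll(q,-1)).as_matrix()
def K(c): return np.array([[c['fx'],0,c['cx']],[0,c['fy'],c['cy']],[0,0,1.]]),np.array([c['k1'],0,0,0.])
def px2w(n,u,v,z):
    c=ctrl.calibration(n);k,d=K(c)
    p=cv2.undistortPointsIter(np.array([[[u,v]]],float),k,d,None,None,(3,50,1e-9))[0,0]
    r=rot(c['rotation'])@np.array([*p,1]); o=np.array(c['origin'])
    return o+r*(z-o[2])/r[2]
def w2px(n,P):
    c=ctrl.calibration(n);k,d=K(c);M=rot(c['rotation'])
    X=(np.atleast_2d(P)-c['origin'])@M
    return cv2.projectPoints(X,np.zeros(3),np.zeros(3),k,d)[0][:,0]
def crop(n,name,u0,v0,w,h,s):
    im=ctrl.capture(n)[v0:v0+h,u0:u0+w,::-1]
    cv2.imwrite(name,cv2.resize(im,None,fx=s,fy=s,interpolation=cv2.INTER_CUBIC))
E
python3 - <<'E'
from h import *
crop("top","pics/c1.png",70,140,200,150,4)
crop("top","pics/c2.png",240,140,220,160,3.6)
crop("scene","pics/c3.png",310,190,140,105,5)
E
```

```text
(no output)
```

View pics/c1.png

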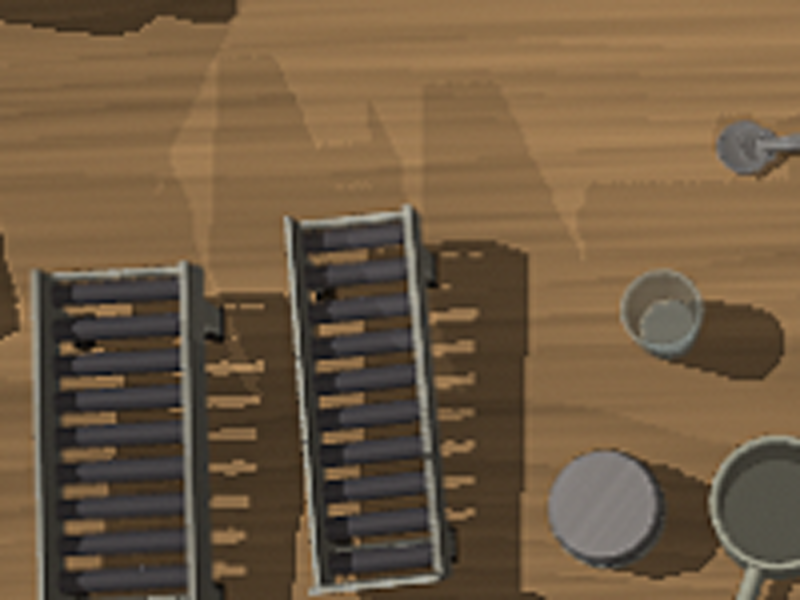

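View pics/c2.png

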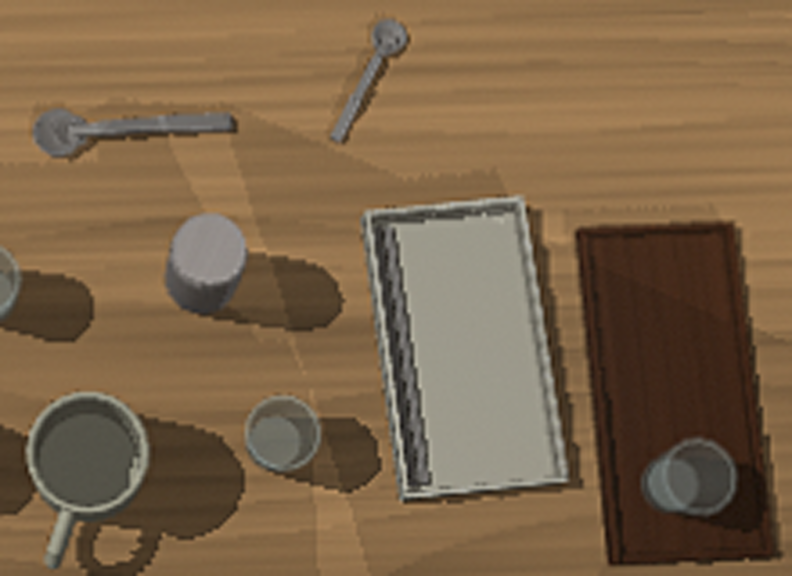

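View pics/c3.png

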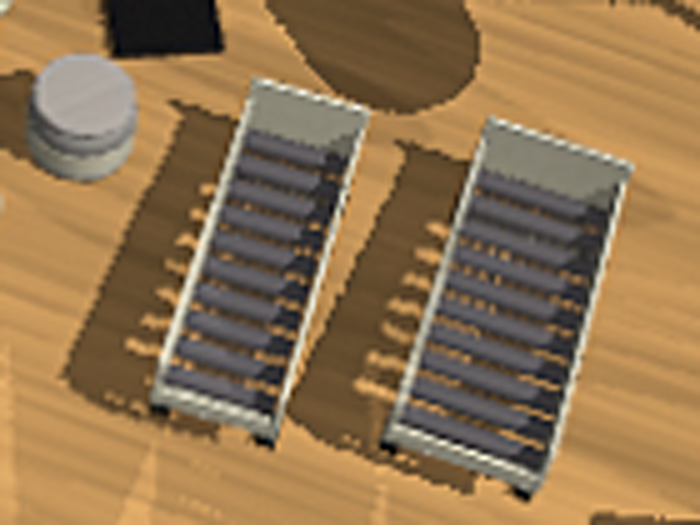

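The crops show the stops as tall plates at the robot-side end of both lanes, so lane +x points away from the robot. The chopsticks lie on the tray's left side. Crop pixels:
- **c1:** glass A rim (662,313), tin top (606,503).
- **c2:** glass B rim (283,433), glass C rim (700,477), can top (208,249), spoon (34,133)–(237,123).

```bash
python3 - <<'E'
from h import *
np.set_printoptions(precision=1,suppress=True)
c1=lambda u,v:(70+u/4,140+v/4)
c2=lambda u,v:(240+u/3.6,140+v/3.6)
f=lambda u,v:(u/1.42857,v/1.42857)
pts=dict(A=(c1(662,313),62),B=(c2(283,433),62),C=(c2(700,477),68),can=(c2(208,249),95),tin=(c1(606,503),50),
 spb=(c2(34,133),4),sph=(c2(237,123),9),spmid=(c2(148,125),12), mug=(c2(88,452),90),handle=(c2(52,565),50),
 nUL=(c1(288,218),77),nUR=(c1(410,208),77),nFL=(c1(315,590),67),nFR=(c1(445,575),67),
 wUL=(c1(37,270),77),wUR=(c1(192,264),77),wFL=(f(115,431),67),wFR=(f(171,428),67),
 gUL=(c2(577,230),14),gUR=(c2(738,223),14),gFL=(c2(612,563),14),gFR=(c2(778,555),14),
 tUL=(c2(365,212),22),tUR=(c2(523,198),22),tFL=(c2(405,500),22),tFR=(c2(567,482),22))
W={}
for k,(p,z) in pts.items():
    W[k]=px2w("top",*p,z); print(k,W[k], "scene800",w2px("scene",W[k])[0]*1.42857)
for r in "nwgt":
    a,b,c,d=[W[r+s] for s in("UL","UR","FL","FR")]
    ax=(a+b-c-d)[:2]; print(r,"ctr",(a+b+c+d)/4,"yaw",np.arctan2(ax[1],ax[0]),np.arctan2(-(b-a)[0],-(b-a)[1]) ,"L",np.linalg.norm(ax)/2,"W",np.linalg.norm((a-b)[:2]),np.linalg.norm((c-d)[:2]))
E
```

```text
A [547.3  69.4  62. ] scene800 [431.9 327.4]
B [ 443.  -119.8   62. ] scene800 [370.7 262. ]
C [ 405.2 -384.3   68. ] scene800 [275.1 212.9]
can [557.2 -74.7  95. ] scene800 [366.1 298.5]
tin [438.5 104.3  50. ] scene800 [466.3 297.3]
spb [664.9  36.2   4. ] scene800 [393.9 381.1]
sph [ 666.6 -105.6    9. ] scene800 [331.9 356.3]
spmid [666.  -43.3  12. ] scene800 [358.7 365.9]
mug [431.7   4.9  90. ] scene800 [425.4 268.5]
handle [365.   29.8  50. ] scene800 [446.9 261.7]
nUL [607.3 286.8  77. ] scene800 [523.7 384.9]
nUR [611.2 215.1  77. ] scene800 [488.4 373.5]
nFL [391.8 268.1  67. ] scene800 [546.9 301.9]
nFR [398.3 194.3  67. ] scene800 [513.1 292.7]
wUL [580.4 434.4  77. ] scene800 [600.1 400.5]
wUR [581.3 342.5  77. ] scene800 [554.9 384.2]
wFL [363.3 423.6  67. ] scene800 [620.7 316.5]
wFR [366.2 333.7  67. ] scene800 [579.8 303.3]
gUL [ 581.8 -336.    14. ] scene800 [257.7 289.3]
gUR [ 583.5 -449.8   14. ] scene800 [215.  273.7]
gFL [ 355.2 -339.    14. ] scene800 [304.9 219.6]
gFR [ 355.9 -451.7   14. ] scene800 [264.6 206.2]
tUL [ 596.8 -188.7   22. ] scene800 [312.  314.4]
tUR [ 603.5 -298.2   22. ] scene800 [266.8 300. ]
tFL [ 400.9 -202.5   22. ] scene800 [346.8 248.4]
tFR [ 408.9 -311.2   22. ] scene800 [303.9 236.4]
n ctr [502.2 241.   72. ] yaw 0.0917963265370128 -0.053855529763189754 L 215.10875517604757 W 71.81847131619378 74.11217498282085
w ctr [472.8 383.5  72. ] yaw 0.04519710157220479 -0.009315102921271358 L 216.31715146189592 W 91.92789604004633 89.9339755410429
g ctr [ 469.1 -394.1   14. ] yaw 0.010680778622190744 -0.015265853237743397 L 227.13667315607717 W 113.78092105790861 112.74241269261415
t ctr [ 502.5 -250.2   22. ] yaw 0.06855964484834255 -0.06183580122489651 L 195.70559211660472 W 109.79171717221253 108.94779556293528
```

```bash
python3 -m inch '[[[0,0,0],0.178,0],[[0,0,0],0.178,0],[[-4.24,-4.24,0],0,0],[[-4.24,-4.24,0],0,0],[[-4.24,-4.24,0],0,0],[[-4.24,-4.24,0],0,0]]' 40 && python3 -m inch '[[[-5,1.23,0],0,0],[[-5,1.23,0],0,0],[[-5,1.23,0],0,0],[[-5,1.23,0],0,0],[[-5,1.23,0],0,0],[[0,0,0],0,0],[[0,0,0],0,0]]'
cat > g.py <<'E'
# g.py X Y Z [psi]: remaining shift in tool axes (cm) and turn
import sys
from h import *
s=ctrl.observe(); M=rot(s['ee_rot']); a=[float(x) for x in sys.argv[1:]]
psi=np.arctan2(M[1,1],M[0,1])
np.set_printoptions(precision=2,suppress=True)
print("t",round(s['time_s'],2),"pos",s['tool_pos'],"psi",round(psi,3),"tilt",M[:,2],"F",s['ft_force'],"w",round(s['gripper_width'],1),"ff",round(s['finger_force'],1))
if a:
    d=np.array(a[:3])-s['tool_pos']; print("tool shift cm",M.T@d/10)
    if len(a)>3: print("turn",psi-a[3])
E
python3 g.py 438.5 104.3 188
```

```text
time_s: 1.0
tool_pos: [218.1, 235.6, 404.6]
ee_rot: [0.0, 0.382, 0.924, 0.0]
ft_force: [1.1, -0.4, 1.2]
gripper_width: 85.5
finger_force: 0.0
time_s: 1.88
tool_pos: [438.6, 103.9, 404.4]
ee_rot: [-0.001, 0.383, 0.924, -0.0]
ft_force: [-1.0, -0.7, -0.1]
gripper_width: 85.5
finger_force: 0.0
t 1.88 pos [438.59 103.93 404.4 ] psi 0.784 tilt [-0. -0. -1.] F [-0.98 -0.74 -0.13] w 85.5 ff 0.0
tool shift cm [ 0.01  0.04 21.64]
```

```bash
python3 -m inch '[[[0,0,4.5],0,0],[[0,0,4.5],0,0],[[0,0,4.5],0,0],[[0,0,4.5],0,0],[[0,0,2],0,0],[[0,0,1.6],0,0],[[0,0,0],0,0],[[0,0,0],0,0]]' && python3 -m inch '[[[0,0,0],0,0.4],[[0,0,0],0,0.4],[[0,0,0],0,0.4],[[0,0,0],0,0.4],[[0,0,0],0,0.4],[[0,0,0],0,0.4]]' 40; python3 g.py
```

```text
time_s: 2.88
tool_pos: [438.7, 104.6, 189.6]
ee_rot: [0.0, 0.382, 0.924, 0.0]
ft_force: [0.2, -1.0, 0.3]
gripper_width: 85.3
finger_force: 0.0
time_s: 3.62
tool_pos: [439.2, 104.2, 190.2]
ee_rot: [0.001, 0.383, 0.924, 0.001]
ft_force: [-2.8, 0.7, 7.8]
gripper_width: 66.1
finger_force: 43.6
t 3.62 pos [439.23 104.25 190.22] psi 0.785 tilt [ 0.  0. -1.] F [-2.77  0.7   7.85] w 66.1 ff 43.6
```

```bash
python3 -m inch '[[[0,0,-2],0,0.4],[[0,0,-4],0,0.4],[[0,0,-4],0,0.4],[[0,0,-5],-0.166,0.4],[[0,0,0],-0.166,0.4],[[0,0,0],-0.166,0.4],[[0,0,0],-0.166,0.4],[[0,0,0],-0.166,0.4]]' && python3 -m inch '[[[-1.4,4.7,0],0,0.4],[[-1.4,4.7,0],0,0.4],[[-1.4,4.7,0],0,0.4],[[-1.4,4.7,0],0,0.4],[[-1.4,4.7,0],0,0.4],[[-1.4,4.7,0],0,0.4],[[0,0,0],0,0.4],[[0,0,0],0,0.4]]'; python3 g.py 523 386 247 1.615; python3 -c "
from h import *
crop('top','pics/d1.png',70,140,200,150,4)"
```

```text
time_s: 4.62
tool_pos: [438.7, 103.9, 338.9]
ee_rot: [0.0, -0.025, 1.0, -0.0]
ft_force: [-0.4, 0.9, -2.5]
gripper_width: 65.8
finger_force: 46.6
time_s: 5.62
tool_pos: [510.1, 389.2, 338.3]
ee_rot: [-0.0, -0.022, 1.0, -0.001]
ft_force: [0.3, 0.3, -2.6]
gripper_width: 66.0
finger_force: 46.7
t 5.62 pos [510.09 389.22 338.25] psi 1.615 tilt [-0. -0. -1.] F [ 0.26  0.34 -2.56] w 66.0 ff 46.7
tool shift cm [-1.28 -0.37  9.12]
turn 0.00028887268494126594
```

View pics/d1.png

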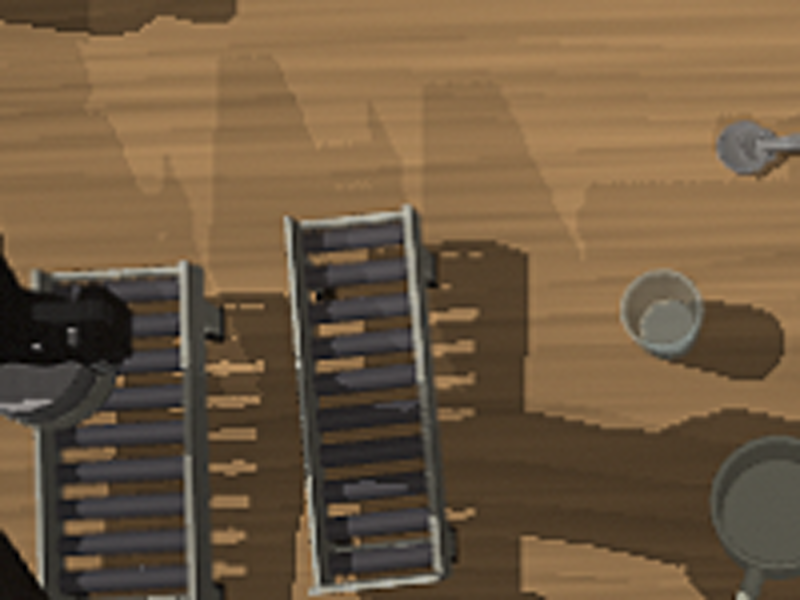

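The tin is held and sits above the wide lane at about (50,390) in the crop, shifted outward by parallax. I'll lower it.

```bash
python3 -m inch '[[[-1.28,-0.37,2],0,0.4],[[0,0,3],0,0.4],[[0,0,2],0,0.4],[[0,0,1],0,0.4],[[0,0,0.5],0,0.4],[[0,0,0.3],0,0.4],[[0,0,0.2],0,0.4],[[0,0,0],0,0.4]]'; python3 g.py 523 386 247
```

```text
time_s: 6.68
tool_pos: [523.3, 386.4, 249.1]
ee_rot: [0.0, -0.022, 1.0, 0.0]
ft_force: [0.5, 0.4, -2.3]
gripper_width: 66.4
finger_force: 46.7
t 6.67 pos [523.31 386.45 249.07] psi 1.615 tilt [ 0.  0. -1.] F [ 0.49  0.39 -2.34] w 66.4 ff 46.7
tool shift cm [ 0.03 -0.04  0.21]
```

```bash
python3 -m inch '[[[0,0,0.2],0,0.4],[[0,0,0.15],0,0.4],[[0,0,0.1],0,0.4],[[0,0,0],0,0.4]]'; python3 g.py
```

```text
time_s: 7.18
tool_pos: [523.3, 386.4, 244.8]
ee_rot: [0.0, -0.022, 1.0, 0.0]
ft_force: [-0.8, -1.0, 1.6]
gripper_width: 65.9
finger_force: 47.1
t 7.17 pos [523.32 386.37 244.78] psi 1.615 tilt [ 0.  0. -1.] F [-0.83 -0.98  1.58] w 65.9 ff 47.1
```

Contact: Fz rose by 4 N. Next I release, lift, then go to glass A.

```bash
python3 -m inch '[[[0,0,0],0,0.15],[[0,0,0],0,0.1],[[0,0,0],0,0],[[0,0,0],0,0],[[0,0,-2],0,0],[[0,0,-4],0,0],[[0,0,-4],0,0],[[0,0,0],0.044,0]]'; python3 g.py 557.2 -74.7 345 1.571;python3 -c "
from h import *
crop('top','pics/d2.png',70,140,200,170,3.5)"
```

```text
time_s: 8.18
tool_pos: [523.8, 386.7, 348.5]
ee_rot: [0.003, 0.0, 1.0, 0.002]
ft_force: [-0.6, 0.3, -0.0]
gripper_width: 85.7
finger_force: 0.0
t 8.18 pos [523.83 386.71 348.47] psi 1.57 tilt [ 0.01  0.   -1.  ] F [-0.57  0.34 -0.03] w 85.7 ff 0.0
tool shift cm [ -3.38 -46.14   0.18]
turn -0.0010978736068580908
```

View pics/d2.png

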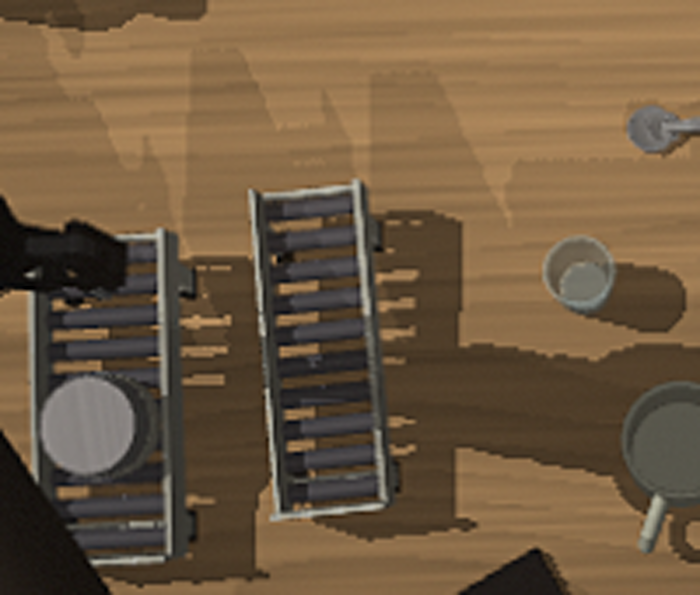

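The tin is on its base at about (90,425) and rolling towards the stop. Now the can.

```bash
python3 -m inch '[[[-0.42,-5.77,0],0,0],[[-0.42,-5.77,0],0,0],[[-0.42,-5.77,0],0,0],[[-0.42,-5.77,0],0,0],[[-0.42,-5.77,0],0,0],[[-0.42,-5.77,0],0,0],[[-0.42,-5.77,0],0,0],[[-0.42,-5.77,0],0,0]]'; python3 -m inch '[[[0,0,0],0,0],[[0,0,0],0,0]]'; python3 g.py 557.2 -74.7 215 1.571
```

```text
time_s: 9.22
tool_pos: [556.7, -77.1, 343.8]
ee_rot: [-0.0, -0.0, 1.0, 0.0]
ft_force: [0.7, 0.3, -0.8]
gripper_width: 85.0
finger_force: 0.0
time_s: 9.48
tool_pos: [556.8, -75.4, 343.7]
ee_rot: [-0.0, 0.0, 1.0, 0.0]
ft_force: [-0.7, -0.3, 0.4]
gripper_width: 85.1
finger_force: 0.0
t 9.47 pos [556.8  -75.39 343.7 ] psi 1.571 tilt [-0.  0. -1.] F [-0.7  -0.26  0.44] w 85.1 ff 0.0
tool shift cm [-0.05  0.06 12.87]
turn -0.00046837754241080276
```

```bash
python3 -m inch '[[[-0.05,0.06,3],0,0],[[0,0,4],0,0],[[0,0,4],0,0],[[0,0,1.9],0,0],[[0,0,0],0,0],[[0,0,0],0,0.3],[[0,0,0],0,0.4],[[0,0,0],0,0.5]]' 40; python3 -m inch '[[[0,0,0],0,0.6],[[0,0,0],0,0.6],[[0,0,0],0,0.6],[[0,0,0],0,0.6]]'; python3 g.py
```

```text
time_s: 10.48
tool_pos: [558.0, -74.6, 216.8]
ee_rot: [0.001, -0.0, 1.0, 0.0]
ft_force: [-0.6, 0.4, 6.2]
gripper_width: 48.9
finger_force: 41.2
time_s: 10.98
tool_pos: [558.0, -74.7, 216.8]
ee_rot: [0.001, -0.0, 1.0, 0.0]
ft_force: [0.2, 1.5, 5.6]
gripper_width: 48.9
finger_force: 41.2
t 10.97 pos [558.   -74.71 216.75] psi 1.571 tilt [ 0.  0. -1.] F [0.19 1.49 5.61] w 48.9 ff 41.2
```

```bash
python3 -m inch '[[[0,0,-2],0,0.6],[[0,0,-4],0,0.6],[[0,0,-4],0,0.6],[[0,0,-3],0,0.6],[[0,5.3,0],0,0.6],[[0,5.3,0],0,0.6],[[0,5.3,0],0,0.6]]'; python3 -m inch '[[[0,5.3,0],0,0.6],[[0,5.3,0],0,0.6],[[0,5.3,0],0,0.6],[[0,0,0],-0.085,0.6],[[0,0,0],0,0.6],[[0,0,0],0,0.6]]'; python3 g.py 557 245.7 277 1.655
```

```text
time_s: 11.85
tool_pos: [557.2, 85.5, 345.4]
ee_rot: [0.0, 0.0, 1.0, 0.0]
ft_force: [0.2, 0.0, -1.6]
gripper_width: 49.0
finger_force: 42.2
time_s: 12.6
tool_pos: [557.4, 242.7, 345.2]
ee_rot: [-0.0, -0.042, 0.999, -0.0]
ft_force: [0.3, 0.5, -2.2]
gripper_width: 49.3
finger_force: 42.4
t 12.6 pos [557.42 242.74 345.18] psi 1.654 tilt [-0. -0. -1.] F [ 0.29  0.47 -2.19] w 49.3 ff 42.4
tool shift cm [0.02 0.3  6.82]
turn -0.0011391350848626303
```

```bash
python3 -m inch '[[[0,0.3,2],0,0.6],[[0,0,2.5],0,0.6],[[0,0,1.5],0,0.6],[[0,0,0.6],0,0.6],[[0,0,0.2],0,0.6],[[0,0,0.15],0,0.6],[[0,0,0.15],0,0.6],[[0,0,0],0,0.6]]'; python3 g.py
```

```text
time_s: 13.6
tool_pos: [557.2, 246.4, 274.4]
ee_rot: [0.0, -0.043, 0.999, 0.0]
ft_force: [-0.8, 1.1, -2.1]
gripper_width: 48.9
finger_force: 42.4
t 13.6 pos [557.17 246.38 274.43] psi 1.656 tilt [ 0.  0. -1.] F [-0.82  1.09 -2.09] w 48.9 ff 42.4
```

```bash
python3 -m inch '[[[0,0,0.15],0,0.6],[[0,0,0.15],0,0.6],[[0,0,0.1],0,0.6],[[0,0,0],0,0.6]]'; python3 g.py
```

```text
time_s: 14.1
tool_pos: [557.1, 246.3, 270.6]
ee_rot: [0.0, -0.043, 0.999, 0.0]
ft_force: [-1.0, -0.5, 2.7]
gripper_width: 49.1
finger_force: 42.7
t 14.1 pos [557.08 246.33 270.64] psi 1.656 tilt [ 0.  0. -1.] F [-1.05 -0.51  2.68] w 49.1 ff 42.7
```

```bash
python3 -m inch '[[[0,0,0],0,0.35],[[0,0,0],0,0.25],[[0,0,0],0,0],[[0,0,0],0,0],[[0,0,-3],0,0],[[0,0,-4],0,0],[[0,0,-1],0,0],[[0,0,0],0.085,0]]'; python3 -m inch '[[[0,-4,0],0,0],[[0,-5,0],0,0],[[0,-5,0],0,0],[[0,-3,0],0,0],[[0,0,0],0,0],[[0,0,0],0,0]]'; python3 g.py 547.3 69.4 186 1.571;python3 -c "
from h import *
crop('top','pics/d3.png',70,140,200,170,3.5)"
```

```text
time_s: 15.1
tool_pos: [557.4, 246.4, 351.0]
ee_rot: [0.001, 0.001, 1.0, 0.0]
ft_force: [0.2, -0.6, -0.2]
gripper_width: 85.3
finger_force: 0.0
time_s: 15.85
tool_pos: [557.2, 76.6, 349.7]
ee_rot: [-0.0, -0.0, 1.0, 0.0]
ft_force: [-0.2, 0.9, 0.3]
gripper_width: 85.2
finger_force: 0.0
t 15.85 pos [557.18  76.57 349.67] psi 1.571 tilt [-0.  0. -1.] F [-0.22  0.93  0.31] w 85.2 ff 0.0
tool shift cm [ 0.98 -0.72 16.37]
turn -8.859016392137598e-05
```

View pics/d3.png

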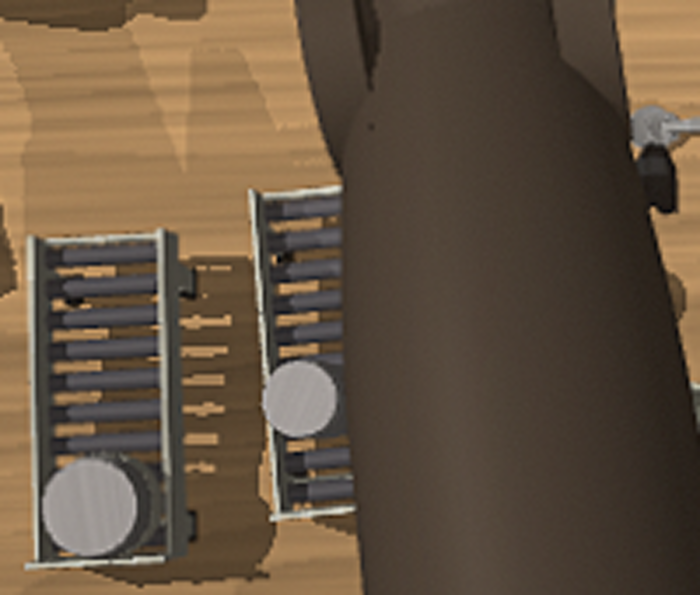

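The tin is at its stop (90,507) and the can is rolling down upright (300,400). Now glass A.

```bash
python3 -m inch '[[[0.98,-0.72,0],0,0],[[0,0,4],0,0],[[0,0,4],0,0],[[0,0,4],0,0],[[0,0,2.5],0,0],[[0,0,1.8],0,0],[[0,0,0],0,0],[[0,0,0],0,0]]' 25; python3 -m inch '[[[0,0,0],0,0.2],[[0,0,0],0,0.3],[[0,0,0],0,0.4],[[0,0,0],0,0.45],[[0,0,0],0,0.5],[[0,0,0],0,0.6],[[0,0,0],0,0.6],[[0,0,0],0,0.6]]'; python3 g.py
```

```text
time_s: 16.9
tool_pos: [547.5, 69.4, 188.1]
ee_rot: [0.0, -0.0, 1.0, 0.0]
ft_force: [0.1, 0.2, 0.3]
gripper_width: 85.4
finger_force: 0.0
time_s: 17.9
tool_pos: [547.5, 69.1, 187.8]
ee_rot: [0.0, -0.0, 1.0, 0.0]
ft_force: [-1.2, 0.8, 5.0]
gripper_width: 46.3
finger_force: 24.6
t 17.9 pos [547.53  69.12 187.81] psi 1.571 tilt [ 0.  0. -1.] F [-1.16  0.82  5.04] w 46.3 ff 24.6
```

```bash
python3 -m inch '[[[0,0,-1],0,0.6],[[0,0,-3],0,0.6],[[0,0,-4],0,0.6],[[0,0,-4],0,0.6],[[0,0,-3],0,0.6],[[0.1,-3,0],0,0.6],[[0.1,-4,0],0,0.6],[[0.1,-4,0],0,0.6]]'; python3 -m inch '[[[0.1,-5,0],0,0.6],[[0.1,-5,0],0,0.6],[[0.1,-5,0],0,0.6],[[0.1,-5,0],0,0.6],[[0,-5,0],0,0.6],[[0,-4.5,0],0,0.6],[[0,-3.5,0],0,0.6],[[0,-2.3,0],0,0.6]]';python3 -m inch '[[[0,0,0],0,0.6],[[0,0,0],0,0.6]]'; python3 g.py 540 -394 196 1.571
```

```text
time_s: 18.9
tool_pos: [544.2, -41.8, 337.6]
ee_rot: [0.0, -0.0, 1.0, -0.0]
ft_force: [1.0, 0.4, -0.7]
gripper_width: 45.8
finger_force: 25.7
time_s: 19.9
tool_pos: [540.1, -395.7, 337.0]
ee_rot: [-0.0, 0.001, 1.0, 0.0]
ft_force: [-0.3, -0.1, -1.7]
gripper_width: 45.8
finger_force: 25.7
time_s: 20.15
tool_pos: [540.4, -393.4, 337.1]
ee_rot: [-0.0, -0.0, 1.0, 0.0]
ft_force: [-0.5, -0.1, -1.5]
gripper_width: 46.3
finger_force: 25.8
t 20.15 pos [ 540.41 -393.38  337.14] psi 1.571 tilt [-0.  0. -1.] F [-0.52 -0.11 -1.5 ] w 46.3 ff 25.8
tool shift cm [ 0.04 -0.07 14.11]
turn 0.0001193409027062664
```

```bash
python3 -m inch '[[[0,0,3],0,0.6],[[0,0,4],0,0.6],[[0,0,3.5],0,0.6],[[0,0,2],0,0.6],[[0,0,1],0,0.6],[[0,0,0.5],0,0.6],[[0,0,0],0,0.6]]'; python3 -m inch '[[[0,0,0.15],0,0.6],[[0,0,0.1],0,0.6],[[0,0,0],0,0.6]]';python3 g.py
```

```text
time_s: 21.02
tool_pos: [540.7, -393.7, 197.9]
ee_rot: [0.0, -0.0, 1.0, -0.0]
ft_force: [0.3, 0.4, -1.6]
gripper_width: 46.2
finger_force: 25.8
time_s: 21.4
tool_pos: [540.5, -394.0, 194.9]
ee_rot: [0.0, -0.0, 1.0, -0.0]
ft_force: [-0.1, 0.8, -1.0]
gripper_width: 46.1
finger_force: 25.8
t 21.4 pos [ 540.46 -393.98  194.88] psi 1.571 tilt [ 0. -0. -1.] F [-0.06  0.78 -0.96] w 46.1 ff 25.8
```

```bash
python3 -m inch '[[[0,0,0.1],0,0.6],[[0,0,0.1],0,0.6],[[0,0,0],0,0.6]]';python3 g.py
```

```text
time_s: 21.78
tool_pos: [540.5, -393.9, 193.9]
ee_rot: [0.0, -0.0, 1.0, -0.0]
ft_force: [-3.0, 1.4, 6.2]
gripper_width: 46.2
finger_force: 25.6
t 21.77 pos [ 540.53 -393.94  193.87] psi 1.571 tilt [ 0. -0. -1.] F [-2.95  1.37  6.2 ] w 46.2 ff 25.6
```

```bash
python3 -m inch '[[[0,0,0],0,0.43],[[0,0,0],0,0.38],[[0,0,0],0,0.3],[[0,0,0],0,0.15],[[0,0,0],0,0],[[0,0,0],0,0],[[0,0,-2],0,0],[[0,0,-4],0,0]]'; python3 -m inch '[[[0,0,-4],0,0],[[0,0,-5],0,0],[[0,4,0],0,0],[[2,4.5,0],0,0],[[2.5,5,0],0,0],[[2.5,5,0],0,0],[[2,5,0],0,0],[[0.8,4,0],0,0]]'; python3 -m inch '[[[0,0,0],0,0],[[0,0,0],0,0]]';python3 g.py 443 -119.8 188 1.571; python3 -c "
from h import *
crop('top','pics/d4.png',280,140,200,170,3.5)"
```

```text
time_s: 22.78
tool_pos: [539.9, -393.5, 251.2]
ee_rot: [-0.002, -0.0, 1.0, 0.001]
ft_force: [0.2, -0.0, 0.5]
gripper_width: 85.5
finger_force: 0.0
time_s: 23.78
tool_pos: [441.0, -117.3, 343.1]
ee_rot: [0.0, -0.0, 1.0, -0.0]
ft_force: [0.7, 0.3, 0.8]
gripper_width: 85.9
finger_force: 0.0
time_s: 24.02
tool_pos: [442.6, -119.0, 343.0]
ee_rot: [0.0, -0.0, 1.0, -0.0]
ft_force: [1.1, -0.7, -0.4]
gripper_width: 85.8
finger_force: 0.0
t 24.02 pos [ 442.61 -119.03  342.97] psi 1.571 tilt [ 0. -0. -1.] F [ 1.13 -0.75 -0.43] w 85.8 ff 0.0
tool shift cm [-0.03 -0.07 15.5 ]
turn 0.00044314530356026616
```

View pics/d4.png

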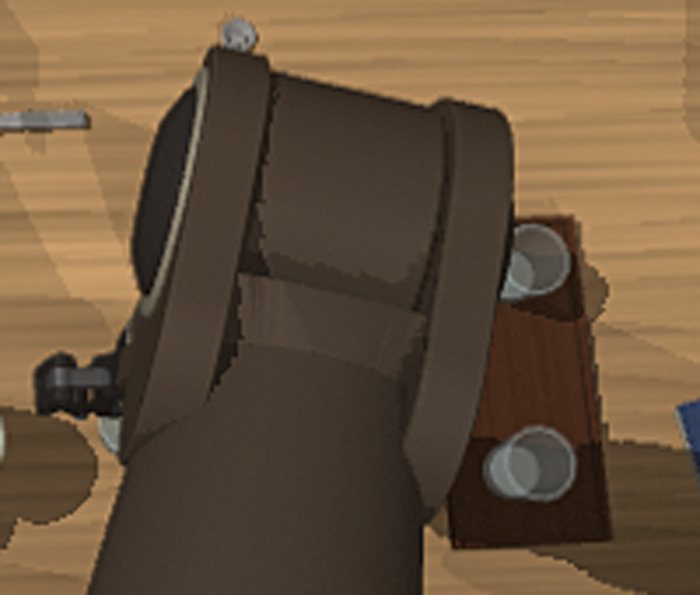

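Glass A stands upright on the tray at (537,262), and glass C is undisturbed at (540,463). Now glass B.

```bash
python3 -m inch '[[[0,-0.07,2],0,0],[[0,0,4],0,0],[[0,0,4],0,0],[[0,0,3.5],0,0],[[0,0,2],0,0],[[0,0,0],0,0],[[0,0,0],0,0.2],[[0,0,0],0,0.3]]' 25; python3 -m inch '[[[0,0,0],0,0.4],[[0,0,0],0,0.45],[[0,0,0],0,0.5],[[0,0,0],0,0.6],[[0,0,0],0,0.6],[[0,0,0],0,0.6]]'; python3 g.py 472 -394 198
```

```text
time_s: 25.08
tool_pos: [443.0, -120.0, 188.8]
ee_rot: [0.001, 0.0, 1.0, -0.0]
ft_force: [-0.9, 0.1, -0.4]
gripper_width: 60.2
finger_force: 0.0
time_s: 25.82
tool_pos: [442.7, -119.7, 188.5]
ee_rot: [0.001, -0.0, 1.0, -0.0]
ft_force: [-1.6, -0.2, 5.0]
gripper_width: 45.8
finger_force: 24.8
t 25.82 pos [ 442.71 -119.66  188.53] psi 1.571 tilt [ 0. -0. -1.] F [-1.57 -0.2   5.  ] w 45.8 ff 24.8
tool shift cm [ -2.92 -27.44  -0.93]
```

```bash
python3 -m inch '[[[0,0,-1],0,0.6],[[0,0,-3],0,0.6],[[0,0,-4],0,0.6],[[0,0,-4],0,0.6],[[0,0,-3],0,0.6],[[-0.4,-3,0],0,0.6],[[-0.5,-4,0],0,0.6],[[-0.5,-4.5,0],0,0.6]]'; python3 -m inch '[[[-0.5,-5,0],0,0.6],[[-0.5,-5,0],0,0.6],[[-0.5,-4,0],0,0.6],[[0,-1.9,0],0,0.6],[[0,0,0],0,0.6],[[0,0,0],0,0.6]]'; python3 g.py 472 -394 198
```

```text
time_s: 26.82
tool_pos: [456.4, -235.4, 338.4]
ee_rot: [0.0, -0.001, 1.0, -0.0]
ft_force: [1.9, 0.1, -0.9]
gripper_width: 46.2
finger_force: 25.9
time_s: 27.58
tool_pos: [471.4, -392.6, 337.9]
ee_rot: [-0.0, -0.0, 1.0, 0.0]
ft_force: [-0.4, 0.2, -1.0]
gripper_width: 45.7
finger_force: 26.0
t 27.57 pos [ 471.38 -392.65  337.86] psi 1.572 tilt [-0.  0. -1.] F [-0.44  0.17 -0.96] w 45.7 ff 26.0
tool shift cm [-0.07 -0.15 13.99]
```

```bash
python3 -m inch '[[[-0.1,-0.1,3],0,0.6],[[0,0,4],0,0.6],[[0,0,3.5],0,0.6],[[0,0,2],0,0.6],[[0,0,1],0,0.6],[[0,0,0.5],0,0.6],[[0,0,0.1],0,0.6],[[0,0,0.1],0,0.6]]'; python3 -m inch '[[[0,0,0],0,0.6],[[0,0,0.1],0,0.6],[[0,0,0],0,0.6]]';python3 g.py
```

```text
time_s: 28.58
tool_pos: [472.8, -394.8, 196.6]
ee_rot: [0.001, -0.0, 1.0, -0.0]
ft_force: [0.2, 0.0, -0.5]
gripper_width: 46.1
finger_force: 26.0
time_s: 28.95
tool_pos: [472.5, -394.6, 194.7]
ee_rot: [0.0, -0.0, 1.0, -0.0]
ft_force: [0.3, 0.4, -0.6]
gripper_width: 46.0
finger_force: 26.0
t 28.95 pos [ 472.45 -394.65  194.71] psi 1.571 tilt [ 0. -0. -1.] F [ 0.28  0.41 -0.57] w 46.0 ff 26.0
```

```bash
python3 -m inch '[[[0,0,0.1],0,0.6],[[0,0,0],0,0.6]]';python3 g.py
```

```text
time_s: 29.2
tool_pos: [472.5, -394.6, 194.6]
ee_rot: [0.0, -0.0, 1.0, -0.0]
ft_force: [-0.9, 2.1, 5.2]
gripper_width: 45.8
finger_force: 25.9
t 29.2 pos [ 472.53 -394.64  194.64] psi 1.571 tilt [ 0. -0. -1.] F [-0.87  2.14  5.24] w 45.8 ff 25.9
```

```bash
python3 -m inch '[[[0,0,0],0,0.43],[[0,0,0],0,0.38],[[0,0,0],0,0.3],[[0,0,0],0,0.15],[[0,0,0],0,0],[[0,0,0],0,0],[[0,0,-2],0,0],[[0,0,-4],0,0]]'; python3 -m inch '[[[0,0,-4],0,0],[[0,0,-3],0,0],[[-2,5,0],0,0],[[-2.5,5,0],0,0],[[-2.5,5,0],0,0],[[-2.5,5,0],0,0],[[-3,5,0],0,0],[[-3,5,0],0,0]]'; python3 -m inch '[[[-3.8,6,0],0,0],[[0,0,0],0,0],[[0,0,0],0,0]]';python3 g.py 666 -36 220 0; python3 -c "
from h import *
crop('top','pics/d5.png',220,140,240,170,3.3)"
```

```text
time_s: 30.2
tool_pos: [471.9, -394.1, 252.4]
ee_rot: [-0.002, -0.0, 1.0, 0.001]
ft_force: [-0.1, -1.5, 0.3]
gripper_width: 85.5
finger_force: 0.0
time_s: 31.2
tool_pos: [628.1, -92.9, 323.9]
ee_rot: [0.0, -0.0, 1.0, -0.0]
ft_force: [0.8, -0.8, -0.0]
gripper_width: 85.2
finger_force: 0.0
time_s: 31.58
tool_pos: [660.7, -41.6, 323.4]
ee_rot: [-0.0, -0.0, 1.0, -0.0]
ft_force: [-0.6, 0.6, -0.3]
gripper_width: 85.2
finger_force: 0.0
t 31.57 pos [660.71 -41.59 323.36] psi 1.572 tilt [-0. -0. -1.] F [-0.65  0.61 -0.27] w 85.2 ff 0.0
tool shift cm [-0.54  0.56 10.33]
turn 1.5717702213826965
```

View pics/d5.png

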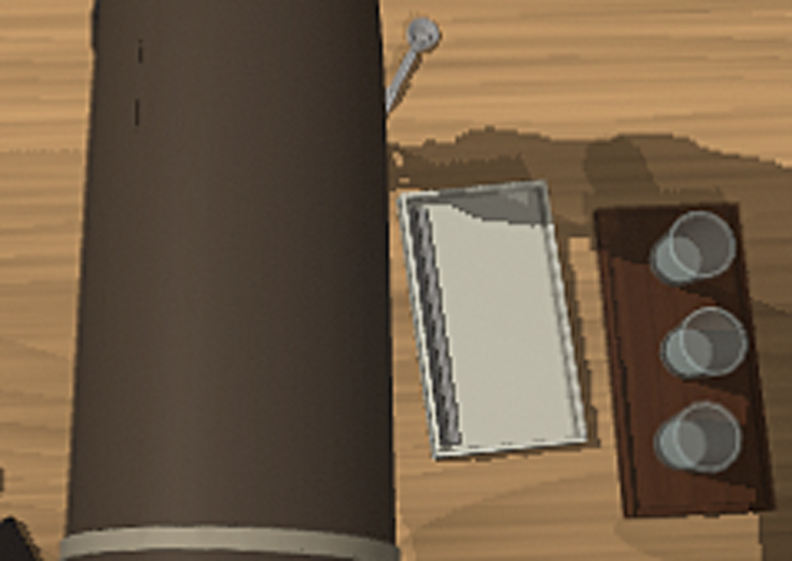

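All three glasses stand upright on the tray at (702,245), (716,341) and (708,438). Next I'll turn and go down on the spoon.

```bash
python3 -m inch '[[[-0.54,0.56,0],0,0],[[0,0,0],0.1746,0.3],[[0,0,0],0.1746,0.5],[[0,0,0],0.1746,0.6],[[0,0,0],0.1746,0.6],[[0,0,0],0.1746,0.6],[[0,0,0],0.1746,0.6],[[0,0,0],0.1746,0.6]]' 40; python3 -m inch '[[[0,0,0],0.1746,0.6],[[0,0,0],0.1746,0.6],[[0,0,4],0,0.6],[[0,0,4],0,0.6],[[0,0,3],0,0.6],[[0,0,0],0,0.6],[[0,0,0],0,0.6]]';python3 g.py 666 -36 177 0
```

```text
time_s: 32.62
tool_pos: [666.1, -37.2, 324.0]
ee_rot: [0.0, 0.577, 0.817, 0.0]
ft_force: [-0.6, -0.9, -0.6]
gripper_width: 33.9
finger_force: 0.0
time_s: 33.5
tool_pos: [666.6, -36.7, 215.2]
ee_rot: [0.001, 0.708, 0.707, 0.001]
ft_force: [-0.1, -1.0, 0.5]
gripper_width: 34.3
finger_force: 0.0
t 33.5 pos [666.64 -36.72 215.24] psi -0.001 tilt [ 0. -0. -1.] F [-0.14 -0.99  0.48] w 34.3 ff 0.0
tool shift cm [ 0.07 -0.07  3.82]
turn -0.00128886158948369
```

```bash
python3 -m inch '[[[0,0,2],0,0.6],[[0,0,1.3],0,0.6],[[0,0,0.5],0,0.6],[[0,0,0],0,0.6],[[0,0,0],0,0.6]]';python3 g.py; python3 -m inch '[[[0,0,0],0,0.7],[[0,0,0],0,0.8],[[0,0,0],0,0.85],[[0,0,0],0,0.9],[[0,0,0],0,0.95],[[0,0,0],0,1],[[0,0,0],0,1]]'; python3 g.py
```

```text
time_s: 34.12
tool_pos: [666.5, -36.2, 176.4]
ee_rot: [0.0, 0.707, 0.707, 0.0]
ft_force: [0.1, 0.1, 0.1]
gripper_width: 34.5
finger_force: 0.0
t 34.12 pos [666.51 -36.17 176.4 ] psi -0.0 tilt [ 0. -0. -1.] F [0.12 0.11 0.11] w 34.5 ff 0.0
time_s: 35.0
tool_pos: [666.3, -36.2, 175.9]
ee_rot: [0.0, 0.707, 0.707, 0.0]
ft_force: [-0.9, 0.5, 3.3]
gripper_width: 8.7
finger_force: 39.2
t 35.0 pos [666.26 -36.17 175.92] psi -0.0 tilt [ 0.  0. -1.] F [-0.89  0.52  3.28] w 8.7 ff 39.2
```

```bash
python3 -m inch '[[[0,0,-2],0,1],[[0,0,-4],0,1],[[0,0,-5],0,1],[[0,0,-1],-0.163,1],[[0,0,0],-0.163,1],[[0,0,0],-0.163,1],[[0,0,0],-0.163,1],[[0,0,0],-0.163,1]]'; python3 -m inch '[[[0,0,0],-0.163,1],[[0,0,0],-0.163,1],[[0,0,0],-0.163,1],[[0,0,0],-0.163,1],[[0,0,0],-0.163,1],[[0,0,0],0,1]]'; python3 -m inch '[[[3.54,-4.24,0],0,1],[[3.54,-4.24,0],0,1],[[3.54,-4.24,0],0,1],[[3.54,-4.24,0],0,1],[[3.54,-4.24,0],0,1],[[0,0,0],0,1],[[0,0,0],0,1]]';python3 g.py 502 -258 183 1.63;python3 -c "
from h import *
crop('top','pics/d6.png',240,140,220,170,3.5)"
```

```text
time_s: 36.0
tool_pos: [666.2, -36.2, 295.2]
ee_rot: [-0.0, 0.367, 0.93, -0.0]
ft_force: [0.3, -0.6, 0.3]
gripper_width: 8.4
finger_force: 39.1
time_s: 36.75
tool_pos: [666.2, -36.2, 295.3]
ee_rot: [-0.0, -0.029, 1.0, 0.0]
ft_force: [-0.5, -0.6, 0.5]
gripper_width: 8.3
finger_force: 39.1
time_s: 37.62
tool_pos: [502.0, -258.3, 295.7]
ee_rot: [0.0, -0.028, 1.0, 0.0]
ft_force: [1.1, -0.2, -0.6]
gripper_width: 8.4
finger_force: 39.1
t 37.62 pos [ 502.   -258.33  295.71] psi 1.627 tilt [ 0.  0. -1.] F [ 1.08 -0.17 -0.65] w 8.4 ff 39.1
tool shift cm [ 0.    0.03 11.27]
turn -0.0029985348397427725
```

View pics/d6.png

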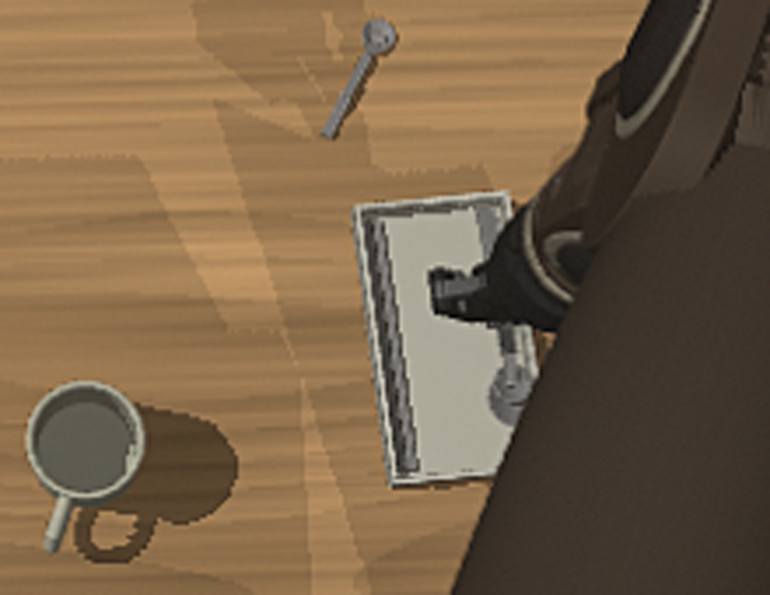

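The spoon is held lengthwise over the tray, with its bowl at (510,395), so I'll lower it.

```bash
python3 -m inch '[[[0,0,3],0,1],[[0,0,4],0,1],[[0,0,2.5],0,1],[[0,0,1.2],0,1],[[0,0,0.5],0,1],[[0,0,0.2],0,1],[[0,0,0.1],0,1],[[0,0,0],0,1]]'; python3 g.py
```

```text
time_s: 38.67
tool_pos: [502.2, -258.4, 181.3]
ee_rot: [0.0, -0.029, 1.0, -0.0]
ft_force: [0.1, -0.2, -0.8]
gripper_width: 8.5
finger_force: 39.1
t 38.67 pos [ 502.2  -258.37  181.33] psi 1.629 tilt [ 0. -0. -1.] F [ 0.12 -0.17 -0.79] w 8.5 ff 39.1
```

```bash
python3 -m inch '[[[0,0,0.1],0,1],[[0,0,0],0,1],[[0,0,0],0,0.8],[[0,0,0],0,0.7],[[0,0,0],0,0.65],[[0,0,0],0,0.65],[[0,0,-1],0,0.65]]'; python3 -m inch '[[[0,0,-3],0,0.65],[[0,0,-5],0,0.65],[[0,0,-5],0,0.6],[[5,0,0],0,0.5],[[5,2,0],0,0.5],[[5,2,0],0,0.5],[[3,2,0],0,0.5],[[0,0,0],0,0.5]]'; python3 -m inch '[[[0,0,0],0,0.5],[[0,0,0],0,0.5],[[0,0,0],0,0.5]]';python3 g.py;python3 -c "
from h import *
im=ctrl.capture('top')[140:330,70:470,::-1]
cv2.imwrite('pics/e1.png',cv2.resize(im,None,fx=2,fy=2,interpolation=cv2.INTER_CUBIC))
im=ctrl.capture('scene')[130:310,140:450,::-1]
cv2.imwrite('pics/e2.png',cv2.resize(im,None,fx=2.5,fy=2.5,interpolation=cv2.INTER_CUBIC))"
```

```text
time_s: 39.55
tool_pos: [501.7, -258.0, 189.3]
ee_rot: [-0.001, -0.029, 1.0, 0.0]
ft_force: [0.0, -0.2, -0.6]
gripper_width: 29.8
finger_force: 0.0
time_s: 40.55
tool_pos: [316.9, -207.9, 320.7]
ee_rot: [0.001, -0.029, 1.0, -0.0]
ft_force: [0.2, -0.5, 0.6]
gripper_width: 43.0
finger_force: 0.0
time_s: 40.92
tool_pos: [319.5, -209.2, 319.5]
ee_rot: [-0.0, -0.03, 1.0, 0.0]
ft_force: [-0.7, 0.4, -0.2]
gripper_width: 42.8
finger_force: 0.0
t 40.92 pos [ 319.47 -209.22  319.53] psi 1.63 tilt [-0.  0. -1.] F [-0.68  0.35 -0.18] w 42.8 ff 0.0
```

View pics/e1.png

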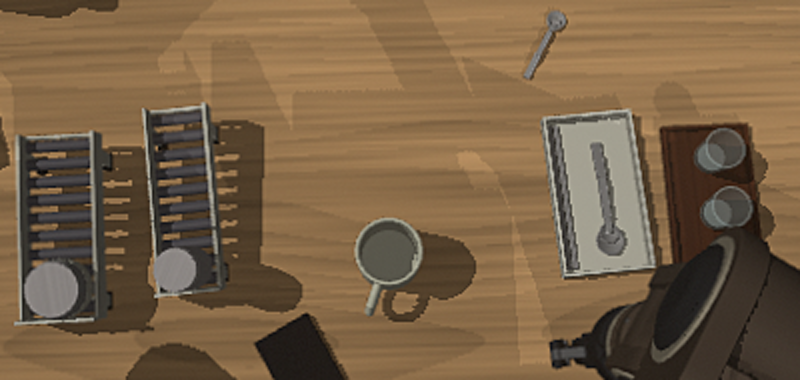

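View pics/e2.png

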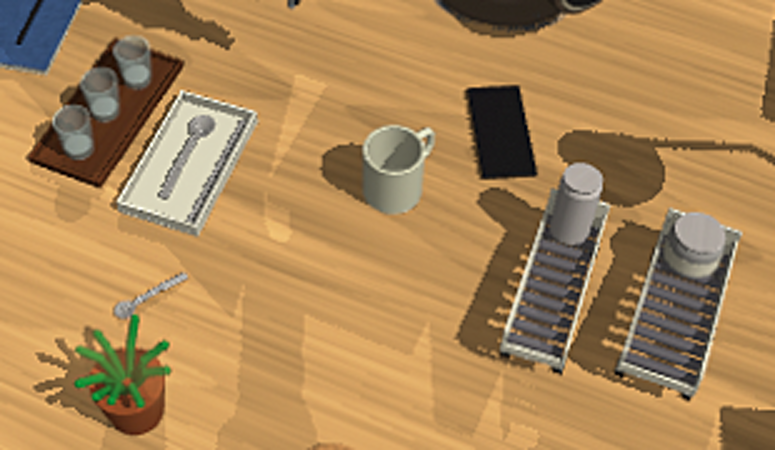

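Everything looks in place: can top at (182,269) and tin top at (55,289) in e1, with the spoon flat in the tray. I'll check the lane positions with numbers.

```bash
python3 - <<'E'
from h import *
for n,p,z,lean,c,yaw in(("can",(161,274.5),131,5.7,(502.2,241),.085),("tin",(97.5,284.5),87,3,(472.8,383.5),.045)):
    w=px2w("top",*p,z)[:2]-c; r=np.array([[np.cos(yaw),np.sin(yaw)],[-np.sin(yaw),np.cos(yaw)]])@w; print(n,r[0]+lean,r[1])
E
```

```text
can -83.08849157190589 -6.971113591408824
tin -70.22083541493635 -1.3497267442587464
```

```bash
python3 -c "
from bench import ctrl
print(ctrl.job_done())"
```

```text
the job is handed in; nothing more can be done
None
```

I handed the job in at about 41 s: both glasses stand upright on the wooden tray with the third undisturbed, the can and tin sit at their lane stops, and the teaspoon lies flat in the cutlery tray; the final pictures and lane measurements agreed, but no verdict was returned.

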